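# Make up two punch-needle workshop kits

### The job

Make up the two punch-needle kits for the workshop. Yellow tray: lay the large pale wooden hoop flat and centred in the square compartment, stand the little round tin upright inside that hoop, about in its middle, and lay the thick wooden-handled punch needle lengthwise in the narrow compartment. White tray: the small dark-brown hoop flat and centred in the square compartment and the slim blue-handled punch needle lengthwise in the narrow one; leave the spare red hoop and the spare red-handled needle where they are.

Things in the scene. Friction and masses are not known exactly. Their poses are not given: they have to be found in the camera images.
- tray_yellow: the yellow kit tray: shallow yellow tray, 242 mm along x, 175 mm along y, fixed to the table, top of its rim 12 mm and its inner floor 4 mm above its origin, all walls 5 mm thick. Origin: centre of its underside (3 mm above the table, on the cutting mat); z up. Across its x run two compartments parted by a low wall: the square one (165 x 165 mm inside) has its centre at x = +33.5 mm, y = 0; the narrow one (62 mm along x, 165 mm along y) has its centre at x = -85 mm, y = 0
- tray_white: the white kit tray: shallow white tray, 242 mm along x, 175 mm along y, fixed to the table, top of its rim 12 mm and its inner floor 4 mm above its origin, all walls 5 mm thick. Origin: centre of its underside (3 mm above the table, on the cutting mat); z up. Across its x run two compartments parted by a low wall: the square one (165 x 165 mm inside) has its centre at x = +33.5 mm, y = 0; the narrow one (62 mm along x, 165 mm along y) has its centre at x = -85 mm, y = 0
- hoop_large: large embroidery hoop of pale wood: flat ring, outer diameter 130 mm, band 9 mm wide and 13 mm high, hole 112 mm; a small brass screw clamp, 26 mm long across, juts 9 mm outward at its +x (pointing away from the robot at the start, within 50 degrees). About 50 g. Origin: ring's centre at its underside; z is its axis. Lies on the cutting mat (top 3 mm above the table); pinch the band away from the clamp
- hoop_small: small embroidery hoop of dark brown wood: flat ring, outer diameter 110 mm, band 9 mm wide and 13 mm high, hole 92 mm; a small brass screw clamp, 26 mm long across, juts 9 mm outward at its +x (pointing away from the robot at the start, within 50 degrees). About 40 g. Origin: ring's centre at its underside; z is its axis. Lies on the cutting mat (top 3 mm above the table); pinch the band away from the clamp
- hoop_spare: spare red embroidery hoop, not part of the kits: flat ring, outer diameter 120 mm, band 9 mm wide and 13 mm high, hole 102 mm; a small brass screw clamp, 26 mm long across, juts 9 mm outward at its +x (pointing away from the robot at the start, within 50 degrees). About 45 g. Origin: ring's centre at its underside; z is its axis. Lies on the cutting mat (top 3 mm above the table); pinch the band away from the clamp
- needle_thick: thick punch needle with pale wooden handle, lying on its side, 145 mm long along its x: eight-sided handle 26 mm thick across flats, from x = -72 to +27 mm (full thickness from -64 to +12), then a brass ferrule and a thin steel tube to x = +72 mm. Its flats keep it from rolling. Weight about 50 g. Origin: on its long axis, midway along the 145 mm, 13 mm above what it lies on; the middle of the handle is at x = -25 mm
- needle_fine: slim punch needle with blue handle, lying on its side, 145 mm long along its x: eight-sided handle 16 mm thick across flats, from x = -72 to +27 mm (full thickness from -64 to +12), then a brass ferrule and a thin steel tube to x = +72 mm. Its flats keep it from rolling. Weight about 30 g. Origin: on its long axis, midway along the 145 mm, 8 mm above what it lies on; the middle of the handle is at x = -25 mm
- needle_spare: spare punch needle with red handle, not part of the kits, lying on its side, 145 mm long along its x: eight-sided handle 20 mm thick across flats, from x = -72 to +27 mm (full thickness from -64 to +12), then a brass ferrule and a thin steel tube to x = +72 mm. Its flats keep it from rolling. Weight about 35 g. Origin: on its long axis, midway along the 145 mm, 10 mm above what it lies on; the middle of the handle is at x = -25 mm
- tin: round tin with copper-coloured lid, 47 mm in diameter, 28 mm high, about 60 g, standing upright on the cutting mat. Origin: centre of its underside; z up
Not all that is in view belongs to the job. There is more than one size of the needle_thick; the job needs the middle-sized.

How it is judged:
By the outcome, as a careful person would: the job done as asked, in the order asked, and still so for the second after the job is handed in, with the robot touching nothing.
It also fails if it takes over 125 s, if anything falls off the work surface, if the arm or the gripper's body presses on something with over 40 N, if the wrist force passes 120 N, or if a joint passes its speed limit or range.

### The arm

A 7-joint arm with a two-finger parallel gripper is mounted at the origin on the work surface. World frame = base frame: x ahead of the robot, y to its left, z up, the work surface at z = 0. Lengths are in m, angles in rad, forces in N, time in s.
With the tool pointing down it reaches from about 0.35 to 0.9 m from the base axis. Payload 8.1 kg.
Tool frame: the origin (TCP) lies midway between the tips of the shut fingers; the grasp point (between the pads) lies 19 mm behind it; x points along the fingers, z is the direction in which the jaws open and shut, and the axes are right-handed (so a half turn about x gives the same grasp; the last joint's range is limited). The gripper opens to 92 mm and grips with 3 to 60 N. Pads are 19 mm wide; open, the fingers measure 130 mm over their backs; the gripper's body (75 mm by 190 mm) begins 47 mm behind the grasp point.
Start: joints at [1.137, 0.434, 0.025, 1.573, -0.012, 1.134, -0.075], TCP at [0.203, -0.591, 0.227] pointing down, gripper open.
Joint ranges: [-2.62, 2.62], [-0.44, 2.09], [-1.27, 1.32], [0.08, 2.57], [-1.32, 4.46], [0.12, 2], [-2.74, 2.74]. Speed limits (rad/s): [2.22, 2.22, 3.01, 3.01, 3.14, 3.14, 3.14].

### API

Orientations are given as a rotation vector (axis times angle).
In Python, from cell import arm, optics, finder gives the robot as it stands.
- The arm moves only by the tool send_rows, never from a script. Its argument "rows" is a list that holds one entry, the list of rows, each a list of 7 numbers: the shift along the tool's x, y, z in mm, then the turn, a rotation vector about the tool's x, y, z in degrees, then the opening in per cent of the stroke, from 0 (shut) to 100 (fully open). A call has exactly 8 rows; each row is the pose to reach, as a shift and turn from the pose commanded when the call began, along the tool's axes at that moment; what a row does not reach only later rows make up. A row lasts 1/10 s, in which the tool goes at most 50 mm and 8.59 degrees, less where a joint would pass 70% of its speed; a pose out of reach is approached as far as the arm can. A call with a gripper value outside its range is refused whole. The fingers move at their own pace and stop on an object; "grip_force" is the grip in N (left out, the last holds). Time passes only in rows, so rows that repeat a pose let the fingers close, or fill a call up. It gives the time, the measured TCP pose, the force and the opening at its end, in the units of the state.
- arm.observe(): the state, without advancing time (a new reading comes with each control period).
- optics.get_image(name): name is "scene" or "top"; returns (picture, depth): 384x512x3 uint8, red, green, blue; 384x512 float32, m along the optical axis (not along the pixel's ray), 0 where there is no reading.
- optics.get_calibration(name): a dict with "camera_matrix" (3x3 intrinsics, pixels), "D" ([k1, k2, p1, p2, k3] as OpenCV has them; the pictures are not rectified), "position" and "orientation" of the camera in the world. Camera axes: x right, y up, looking along -z (the intrinsics and any distortion apply to the point x, -y, -z); pixel columns grow to the right and rows downward; lengths in m; the calibration is good to about 2 mm. A picture is of the moment at which its call begins. get_calibration takes no time and is no camera call.
- arm.sign_off(): hands the job in, once; it reports no verdict.
Trained networks look in the newest picture that a camera, given by its name, has taken for a name from the list of things; names that differ only in an ending like _2 or _b are one class to them, and where a whole thing is asked for, a point or a joint stands for the part that bears it (a point fixed in the world has none). Each returns a list of dicts, best first, with "confidence" (0 to 1); they miss things now and then, are a little off and sometimes report something else, mostly with a low value. They report only what shows in the picture. A call takes as long as a camera call. They do not tell look-alikes from the thing itself.
- finder.search_frame(camera, thing): "bbox" ([left, top, width, height] in pixels, round what is visible of it).
- finder.regions_of(camera, thing): "region" (384x512 bool, what is visible of it) and "bbox" ([left, top, width, height] in pixels, round what is visible of it).
- finder.place_of(camera, thing): "xy" ([column, row] in pixels: a listed point, or the origin of a listed thing).
The state is a dict: "clock": time; "joints": joint angles; "dq": joint speeds; "joint_efforts": joint torques, N m; "position": TCP position; "ee_rot": TCP orientation; "force": force on the tool from outside, world axes, zero at the start; "ft_torque": the same for the moment, N m; "width": opening from 0.0 (shut) to 1.0 (fully open).
Only numpy, scipy, OpenCV 4.12 (cv2) and the standard library are available. Lean on these libraries where they do the work, as an engineer would, in place of code of your own. Each camera call takes 0.05 s, during which the arm holds its last target.

## Working session

There is one attempt and no reset: what is moved stays moved. The work goes in short steps, Python scripts to look and compute and a tool call to move; the robot and the scene stay as the last step left them, time stands still between calls to the robot, and variables do not carry over. Pictures are saved under pics/ and viewed, and the job is handed in when it is done.

Besides the shell and the picture viewer there is one more tool, called after "Call:" as name(argument=value, ...) on one line, values as JSON. send_rows: Moves the arm, as the interface text tells. Its arguments: {"type":"object","properties":{"rows":{"type":"array"},"grip_force":{"type":"number"}},"required":["rows"]}

```bash
ls; mkdir -p pics
python3 - <<'E'
from cell import arm, optics, finder
import cv2
print(arm.observe())
for n in ["scene","top"]:
    im,d=optics.get_image(n); cv2.imwrite(f"pics/{n}0.png",im[:,:,::-1])
    print(n,optics.get_calibration(n))
E
```

```text
pics
{'clock': 0.0, 'joints': array([ 1.13740829,  0.43518804,  0.0249734 ,  1.5740857 , -0.01163726,
        1.1340004 , -0.07506739]), 'dq': array([-1.29964478e-03,  7.30402774e-04,  1.15382658e-03,  1.49570942e-03,
        2.93198883e-04,  7.28533031e-04, -7.59340690e-05]), 'joint_efforts': array([ 6.25297998e-04, -6.67848229e+01,  9.85170119e-01, -3.14456069e+01,
       -6.04493427e-02,  4.28140350e-02,  1.51258837e-04]), 'position': array([ 0.20278595, -0.59065186,  0.22597108]), 'ee_rot': array([ 0.9630531 ,  1.34904853, -0.96172042]), 'force': array([ 0.33941586, -0.10485556, -0.31616608]), 'ft_torque': array([-0.0084003 , -0.04998674, -0.00811413]), 'width': 1.0014051949433687}
scene {'camera_matrix': array([[390.85046966,   0.        , 254.59989171],
       [  0.        , 390.85046966, 190.38916144],
       [  0.        ,   0.        ,   1.        ]]), 'D': array([-0.052095,  0.      ,  0.      ,  0.      ,  0.      ]), 'position': array([1.11333664, 0.28867226, 0.81691586]), 'orientation': array([0.48499912, 0.86939007, 1.96135097])}
top {'camera_matrix': array([[418.58069465,   0.        , 262.77359698],
       [  0.        , 418.58069465, 194.60141725],
       [  0.        ,   0.        ,   1.        ]]), 'D': array([-0.09316011,  0.        ,  0.        ,  0.        ,  0.        ]), 'position': array([ 0.27242749, -0.11223067,  1.22509852]), 'orientation': array([ 0.09739186, -0.10648476, -1.59276428])}
```

View pics/scene0.png

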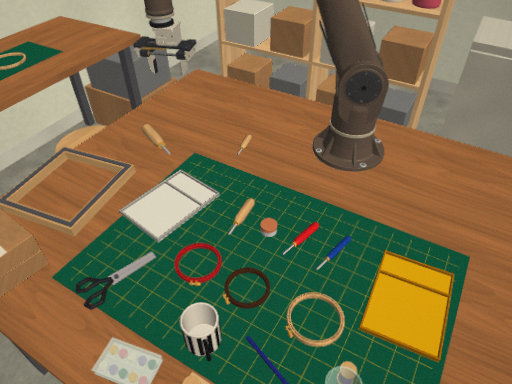

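View pics/top0.png

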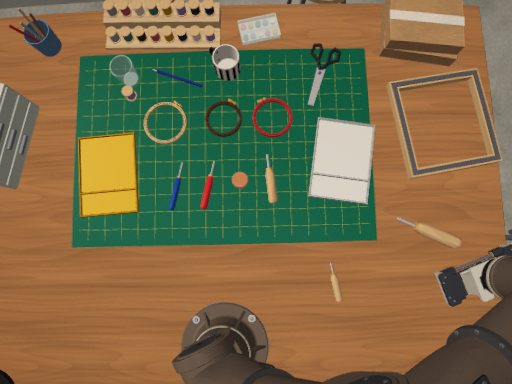

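The scene picture shows the two trays, three hoops and the tin. Three pale wooden needles could be needle_thick, in top-picture pixels: on the mat (270,182), at right (430,232) and near the base (335,283). I'll measure everything, including the lengths of these three.

```bash
cat > h.py <<'E'
from cell import arm, optics, finder
import cv2, numpy as np
from scipy.spatial.transform import Rotation as R
def cal(n):
    c=optics.get_calibration(n); return c['camera_matrix'],c['D'],np.array(c['position']),R.from_rotvec(c['orientation']).as_matrix()
def px2w(n,uv,z):
    K,D,p,Rm=cal(n)
    q=cv2.undistortPoints(np.array(uv,float).reshape(-1,1,2),K,D).reshape(-1,2)
    d=np.c_[q[:,0],-q[:,1],-np.ones(len(q))]@Rm.T
    return p+d*((z-p[2])/d[:,2])[:,None]
def w2px(n,P):
    K,D,p,Rm=cal(n)
    c=(np.atleast_2d(P)-p)@Rm*[1,-1,-1]
    return cv2.projectPoints(c.reshape(-1,1,3),np.zeros(3),np.zeros(3),K,D)[0].reshape(-1,2)
E
python3 - <<'E'
from h import *
import pickle
im,d=optics.get_image("top"); 
zs=dict(tray_yellow=.015,tray_white=.015,hoop_large=.016,hoop_small=.016,hoop_spare=.016,needle_thick=.016,needle_fine=.011,needle_spare=.013,tin=.031)
out={}
for t,z in zs.items():
    r=finder.regions_of("top",t)
    for q in r:
        if q['confidence']<.3: continue
        m=q['region'].astype(np.uint8)
        v,u=np.nonzero(m); 
        cs=max(cv2.findContours(m,cv2.RETR_EXTERNAL,cv2.CHAIN_APPROX_NONE)[0],key=len).reshape(-1,2)
        W=px2w("top",cs,z)[:,:2]
        (c,s,a)=cv2.minAreaRect((W*1000).astype(np.float32))
        print(t,round(q['confidence'],2),q['bbox'],len(u),"rect c",np.round(c,1),"size",np.round(s,1),"ang",round(a,1))
        out.setdefault(t,[]).append((q,))
pickle.dump(out,open('seg.pkl','wb'))
np.save('top0d.npy',d)
for i,(u,v) in enumerate([(270,182),(430,232),(335,283)]):
    c=cv2.resize(im[v-35:v+35,u-40:u+40],None,fx=4,fy=4,interpolation=cv2.INTER_CUBIC)
    if i==0: a=c
    else: a=np.hstack([a,c])
cv2.imwrite("pics/cand.png",cv2.resize(a[:,:,::-1],(800,233)))
E
```

```text
tray_yellow 0.68 [77.9, 131.6, 61.3, 86.3] 4700 rect c [503.8 339.4] size [247.9 179.1] ang 3.1
tray_yellow 0.62 [168.5, 171.8, 15.7, 40.6] 213 rect c [447.9 133.7] size [ 18.7 112.6] ang 76.1
tray_white 0.95 [307.2, 115.2, 63.1, 88.4] 4613 rect c [ 528.1 -358.9] size [175.8 242.9] ang 80.9
hoop_large 0.82 [143.7, 99.1, 44.0, 40.6] 418 rect c [657.1 170.1] size [126.9 124.7] ang 88.1
hoop_small 0.89 [205.1, 98.7, 37.5, 39.2] 229 rect c [637.7 -19.9] size [ 45.1 102. ] ang 28.5
hoop_small 0.38 [201.8, 169.6, 12.8, 39.0] 263 rect c [450.5  40.4] size [ 23.1 119.3] ang 76.7
hoop_small 0.37 [253.4, 97.3, 39.5, 39.9] 437 rect c [ 662.6 -153.3] size [117.5 117.5] ang 84.7
hoop_spare 0.81 [254.8, 98.1, 39.7, 41.4] 250 rect c [ 658.6 -154.2] size [114.4 109.5] ang 81.7
needle_thick 0.87 [396.8, 217.9, 63.4, 29.3] 729 rect c [ 308.9 -606.8] size [201.9  41. ] ang 68.4
needle_thick 0.79 [265.9, 154.8, 12.2, 51.2] 359 rect c [ 475.8 -143.5] size [144.1  29.3] ang 4.5
needle_thick 0.53 [332.2, 263.3, 11.6, 41.1] 183 rect c [ 158.8 -323.9] size [82.1 20.2] ang 12.0
needle_fine 0.73 [167.5, 175.7, 17.5, 38.1] 181 rect c [442.6 136. ] size [ 17.3 100.7] ang 76.0
needle_spare 0.6 [200.8, 174.3, 12.6, 35.9] 273 rect c [445.9  42.4] size [ 25.5 106.9] ang 77.2
tin 0.74 [232.8, 172.3, 14.6, 16.1] 200 rect c [473.3 -56.3] size [40.5 44. ] ang 88.9
```

View pics/cand.png

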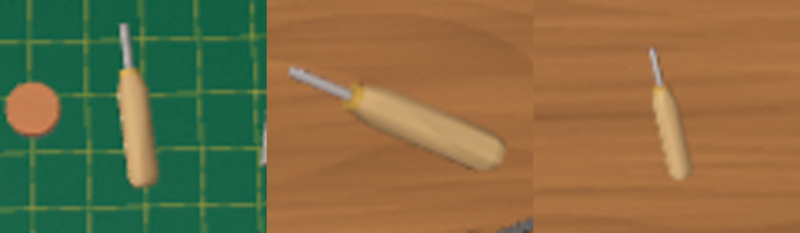

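The middle candidate in length is the one on the mat at top pixel (270,182). It measures 144 mm, against 202 mm at (430,232) and 82 mm at (335,283), so it is needle_thick. The crop shows it beside the tin with its tip away from the robot. Next I'll refine the poses.

```bash
cat > fit.py <<'E'
from h import *
from scipy.optimize import least_squares
def notgreen(im):
    hsv=cv2.cvtColor(im,cv2.COLOR_RGB2HSV).astype(int)
    return hsv
def masks(im):
    h=cv2.cvtColor(im,cv2.COLOR_RGB2HSV).astype(int); H,S,V=h[...,0],h[...,1],h[...,2]
    r,g,b=[im[...,i].astype(int) for i in range(3)]
    return dict(warm=(r>g+8), red=(r>2*g)&(r>100), blue=(b>g+30), notg=~((g>r+10)), dark=(V<70)&(g<r+15))
def ring(n,m,c0,r,z):
    v,u=np.nonzero(m); W=px2w(n,np.c_[u,v],z)[:,:2]*1000
    c=np.array(c0,float)
    rr=np.hypot(*(W-c).T); W=W[(rr<r+35)&(rr>r-40)]
    for _ in range(3):
        s=least_squares(lambda p:np.hypot(*(W-p[:2]).T)-p[2],[*c,r],loss='soft_l1',f_scale=2).x
        c=s[:2]; rr=np.hypot(*(W-c).T); W=W[abs(rr-s[2])<9]
    return s,len(W),W
E
python3 - <<'E'
from fit import *
for n in ["top","scene"]:
    im,d=optics.get_image(n); M=masks(im)
    for t,c,r in [("L",(657,170),60.5),("S",(660,-0),50.5),("R",(660,-154),55.5)]:
        s,k,W=ring(n,M['warm'],c,r,.016); print(n,t,np.round(s,1),k)
    # tin, needles via finder region & color
    for t,key,c,z,rad in [("tin",'warm',(473,-57),.031,35),("thick",'notg',(476,-143),.016,85),("fine",'blue',(446,135),.011,85)]:
        v,u=np.nonzero(M[key]); W=px2w(n,np.c_[u,v],z)[:,:2]*1000
        W=W[np.hypot(*(W-c).T)<rad]
        if t!='tin' :
            W=W[abs(W[:,1]-c[1])<40]
        mu=W.mean(0); w,V=np.linalg.eigh(np.cov(W.T)); a=V[:,1]; a=a*np.sign(a[0]); q=(W-mu)@a
        print(n,t,np.round(mu,1),"ang",round(np.degrees(np.arctan2(a[1],a[0])),1),"ext",np.round([q.min(),q.max()],1),len(W))
    c=im.copy()
    box=(60,85,340,170) if n=="top" else (100,170,370,200)
    x,y,w,h=box
    f=800/w
    cc=cv2.resize(c[y:y+h,x:x+w],None,fx=f,fy=f,interpolation=cv2.INTER_CUBIC)
    def poly(P,col):
        p=(w2px(n,np.array(P)/1000)-[x,y]+.5)*f; cv2.polylines(cc,[p.round().astype(int)],True,col,1)
    for (cx,cy,yaw) in [(503.8,339.4,3.1),(528.1,-358.9,-9.1)]:
        a=np.radians(yaw); Rz=np.array([[np.cos(a),-np.sin(a)],[np.sin(a),np.cos(a)]])
        for bx in [[-121,121,-87.5,87.5],[-49,116,-82.5,82.5],[-116,-54,-82.5,82.5]]:
            P=np.array([[bx[0],bx[2]],[bx[1],bx[2]],[bx[1],bx[3]],[bx[0],bx[3]]])@Rz.T+[cx,cy]
            poly(np.c_[P,np.full(4,15)],(255,0,255))
    cv2.imwrite(f"pics/ov_{n}.png",cc[:,:,::-1])
E
```

```text
top L [656.1 167.2  60.5] 433
top S [663.3  -8.3  50.5] 261
top R [ 663.6 -154.5   55.6] 465
top tin [473.5 -54.7] ang 41.0 ext [-23.1  23. ] 212
top thick [ 463.6 -144.2] ang 5.6 ext [-57.4  87. ] 339
top fine [439.3 138.8] ang -13.2 ext [-47.1  48.3] 170
scene L [659.5 169.9  60.5] 862
scene S [667.6  -5.3  50.6] 509
scene R [ 667.3 -151.3   55.7] 656
scene tin [478.3 -52.1] ang 25.9 ext [-26.8  26. ] 217
scene thick [ 461.7 -144.9] ang 6.7 ext [-66.3  88.8] 314
scene fine [436.2 138.9] ang -12.2 ext [-50.   49.1] 181
```

View pics/ov_top.png

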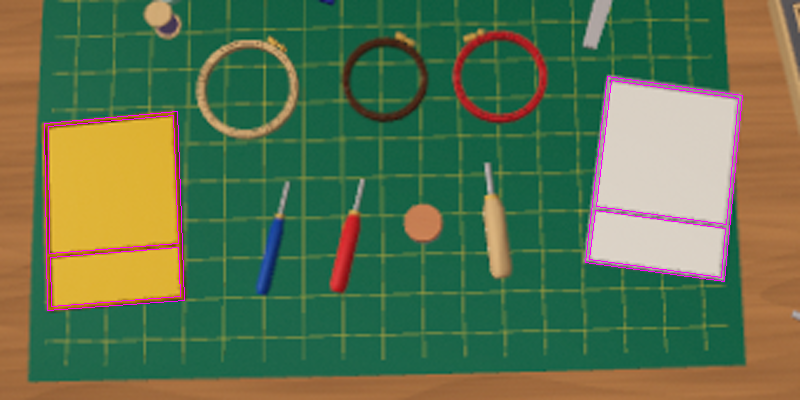

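View pics/ov_scene.png

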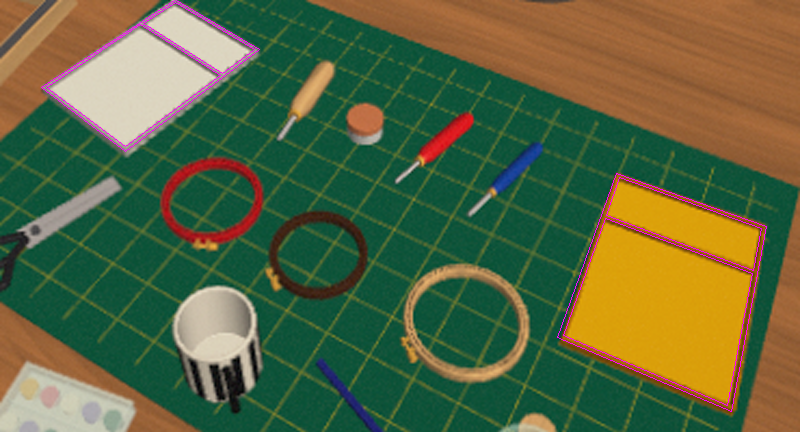

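Both overlays line up with the tray rims, and the narrow compartments face the robot. The hoop clamps point ahead and slightly right, at top pixels (178,104) and (235,101). I'll pinch the hoops along a tray diagonal, so the outer finger drops into a corner rather than onto a wall.

```bash
cat > plan.py <<'E'
import sys
from h import *
def plan(x,y,z,yaw,quiet=False):
    s=arm.observe(); Rc=R.from_rotvec(s['ee_rot']); A=Rc.as_matrix()
    best=[]
    for yw in (yaw,yaw+180):
        a=np.radians(yw); X=np.array([0,0,-1.]); Z=np.array([np.cos(a),np.sin(a),0]); Y=np.cross(Z,X)
        T=R.from_matrix(np.c_[X,Y,Z]); rv=(Rc.inv()*T).as_rotvec(degrees=True); best.append((np.linalg.norm(rv),rv,yw))
    best.sort(key=lambda b:b[0])
    d=A.T@(np.array([x,y,z])/1000-s['position'])*1000
    print("t",round(s['clock'],2),"pos",np.round(s['position']*1000,1),"yaw",round(np.degrees(np.arctan2(A[1,2],A[0,2])),1),"tilt",np.round(A[:2,0],3),"j",np.round(s['joints'],2),"w",round(s['width'],3),"F",np.round(s['force'],1))
    print("shift",np.round(d,1),"|d|",round(np.linalg.norm(d)))
    for n,rv,yw in best: print("  rot",np.round(rv,1),"->yaw",yw)
if __name__=="__main__": plan(*map(float,sys.argv[1:5]))
E
python3 plan.py 612 208.5 120 138
```

```text
t 0.7 pos [ 203.  -591.1  226.8] yaw -71.1 tilt [ 0. -0.] j [ 1.14  0.43  0.02  1.57 -0.01  1.13 -0.08] w 1.0 F [ 0.8  0.2 -0.6]
shift [ 106.7  646.5 -623.5] |d| 904
  rot [-29.1   0.   -0. ] ->yaw 318.0
  rot [150.9  -0.   -0. ] ->yaw 138.0
```

Call:
send_rows(rows=[[[0,270,-260,-15,0,0,40],[0,270,-260,-29,0,0,40],[0,270,-260,-29,0,0,40],[0,270,-260,-29,0,0,40],[0,270,-260,-29,0,0,40],[0,270,-260,-29,0,0,40],[0,270,-260,-29,0,0,40],[0,270,-260,-29,0,0,40]]])

```text
clock: 1.5
position: [0.3757, -0.2534, 0.2272]
ee_rot: [0.571, 1.493, -0.57]
force: [0.4, -0.6, 0.6]
width: 0.412
```

```bash
python3 plan.py 612 208.5 120 138
```

```text
t 1.5 pos [ 375.7 -253.4  227.2] yaw -41.8 tilt [0.001 0.   ] j [ 0.72  0.17 -0.28  1.95  0.06  1.02 -0.31] w 0.412 F [ 0.4 -0.6  0.6]
shift [ 107.7  501.7 -131.7] |d| 530
  rot [ 0.2  0.  -0.1] ->yaw 318.0
  rot [-1.798e+02  1.000e-01  1.000e-01] ->yaw 138.0
```

Call:
send_rows(rows=[[[20,380,-100,0,0,0,40],[20,380,-100,0,0,0,40],[20,380,-100,0,0,0,40],[20,380,-100,0,0,0,40],[20,380,-100,0,0,0,40],[20,380,-100,0,0,0,40],[20,380,-100,0,0,0,40],[20,380,-100,0,0,0,40]]])

```text
clock: 2.3
position: [0.555, 0.0942, 0.2067]
ee_rot: [0.574, 1.493, -0.573]
force: [1.1, 0.1, 0.1]
width: 0.401
```

```bash
python3 plan.py 612 208.5 60 138
```

```text
t 2.3 pos [555.   94.2 206.7] yaw -42.0 tilt [0.001 0.   ] j [ 0.08  0.4  -0.46  1.72  0.2   1.07 -1.18] w 0.401 F [1.1 0.1 0.1]
shift [146.8 122.9 -34.2] |d| 195
  rot [-0.  0. -0.] ->yaw 318.0
  rot [ 1.8e+02 -1.0e-01 -0.0e+00] ->yaw 138.0
```

Call:
send_rows(rows=[[[20,62,-17,0,0,0,40],[60,123,-34,0,0,0,40],[110,123,-34,0,0,0,40],[147,123,-34,0,0,0,40],[147,123,-34,0,0,0,40],[147,123,-34,0,0,0,40],[147,123,-34,0,0,0,40],[147,123,-34,0,0,0,40]]])

```text
clock: 3.1
position: [0.613, 0.2054, 0.0625]
ee_rot: [0.577, 1.49, -0.573]
force: [0.4, -0.1, -0.3]
width: 0.402
```

Run:
```python
from h import *
from plan import plan
plan(612,208.5,6.5,138)
for n,b in [("scene",(250,220,160,150)),("top",(110,80,110,90))]:
    im,d=optics.get_image(n); x,y,w,h=b
    p=w2px(n,[.612,.2085,.016])[0].round().astype(int); print(p)
    c=cv2.resize(im[y:y+h,x:x+w],None,fx=4,fy=4,interpolation=cv2.INTER_CUBIC); cv2.circle(c,tuple(int(v) for v in (p-[x,y])*4),4,(255,0,255),1); cv2.imwrite(f"pics/pre_{n}.png",c[:,:,::-1])
```

```text
t 3.1 pos [613.  205.4  62.5] yaw -42.1 tilt [0.004 0.001] j [-0.14  0.67 -0.41  1.66  0.32  0.88 -1.41] w 0.402 F [ 0.4 -0.1 -0.3]
shift [56.   1.5 -2.9] |d| 56
  rot [-0.1  0.1 -0.2] ->yaw 318
  rot [179.9  -0.3  -0.2] ->yaw 138
[339 309]
[151 137]
```

View pics/pre_scene.png

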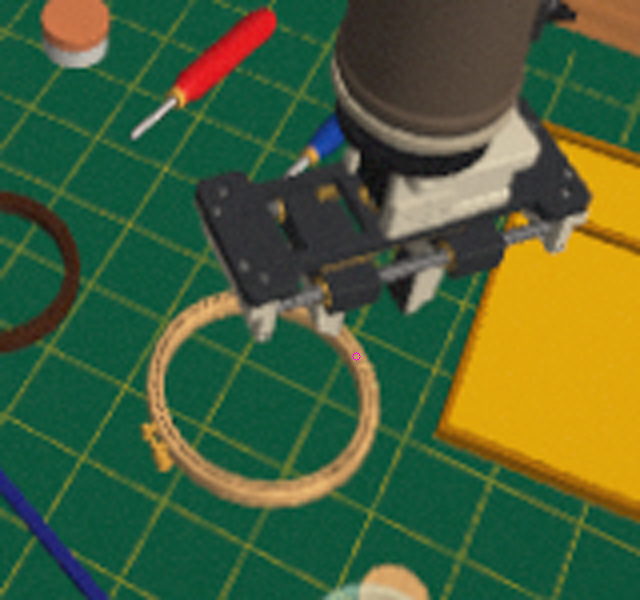

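View pics/pre_top.png

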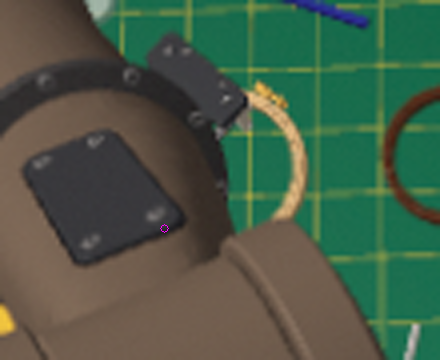

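Call:
send_rows(rows=[[[20,2,-3,0,0,0,40],[40,2,-3,0,0,0,40],[56,2,-3,0,0,0,40],[56,2,-3,0,0,0,40],[56,2,-3,0,0,0,10],[56,2,-3,0,0,0,0],[56,2,-3,0,0,0,0],[56,2,-3,0,0,0,0]]], grip_force=30)

```text
clock: 4.0
position: [0.6106, 0.2091, 0.0039]
ee_rot: [0.574, 1.493, -0.574]
force: [0.8, 0.0, 1.1]
width: 0.1
```

```bash
python3 plan.py 612 208.5 100 138
```

```text
t 4.0 pos [610.6 209.1   3.9] yaw -42.1 tilt [0. 0.] j [-0.17  0.74 -0.38  1.69  0.36  0.78 -1.45] w 0.1 F [0.8 0.  1.1]
shift [-96.1   0.5   1.5] |d| 96
  rot [-0.1  0.  -0. ] ->yaw 318.0
  rot [179.9  -0.   -0. ] ->yaw 138.0
```

Call:
send_rows(rows=[[[-20,0,0,0,0,0,0],[-40,0,0,0,0,0,0],[-60,0,0,0,0,0,0],[-60,0,0,0,0,0,0],[-60,0,0,0,0,0,0],[-60,0,0,0,0,0,0],[-60,0,0,0,0,0,0],[-60,0,0,0,0,0,0]]])

```text
clock: 4.8
position: [0.61, 0.209, 0.0628]
ee_rot: [0.573, 1.494, -0.575]
force: [-0.2, 0.4, -0.7]
width: 0.083
```

```bash
python3 plan.py 491.5 380.8 60 138
```

```text
t 4.8 pos [610.  209.   62.8] yaw -42.0 tilt [-0.001 -0.   ] j [-0.15  0.67 -0.41  1.66  0.32  0.88 -1.42] w 0.083 F [-0.2  0.4 -0.7]
shift [   2.9   48.2 -203. ] |d| 209
  rot [-0.  -0.   0.1] ->yaw 318.0
  rot [1.8e+02 1.0e-01 1.0e-01] ->yaw 138.0
```

Call:
send_rows(rows=[[[3,8,-34,0,0,0,0],[3,16,-68,0,0,0,0],[3,24,-102,0,0,0,0],[3,32,-136,0,0,0,0],[3,40,-170,0,0,0,0],[3,48,-203,0,0,0,0],[3,48,-203,0,0,0,0],[3,48,-203,0,0,0,0]]])

```text
clock: 5.6
position: [0.491, 0.3816, 0.0604]
ee_rot: [0.572, 1.494, -0.573]
force: [0.9, -0.5, -1.5]
width: 0.082
```

Run:
```python
from h import *
from plan import plan
plan(491.5,380.8,9,138)
for n,b in [("scene",(300,180,180,170))]:
    im,d=optics.get_image(n); x,y,w,h=b
    c=cv2.resize(im[y:y+h,x:x+w],None,fx=3.5,fy=3.5,interpolation=cv2.INTER_CUBIC); cv2.imwrite(f"pics/mv_{n}.png",c[:,:,::-1])
```

```text
t 5.6 pos [491.  381.6  60.4] yaw -41.9 tilt [-0. -0.] j [-0.47  0.64 -0.41  1.72  0.32  0.84 -1.76] w 0.082 F [ 0.9 -0.5 -1.5]
shift [51.4 -0.3  0.9] |d| 51
  rot [ 0.1 -0.   0. ] ->yaw 318
  rot [-179.9   -0.    -0. ] ->yaw 138
```

View pics/mv_scene.png

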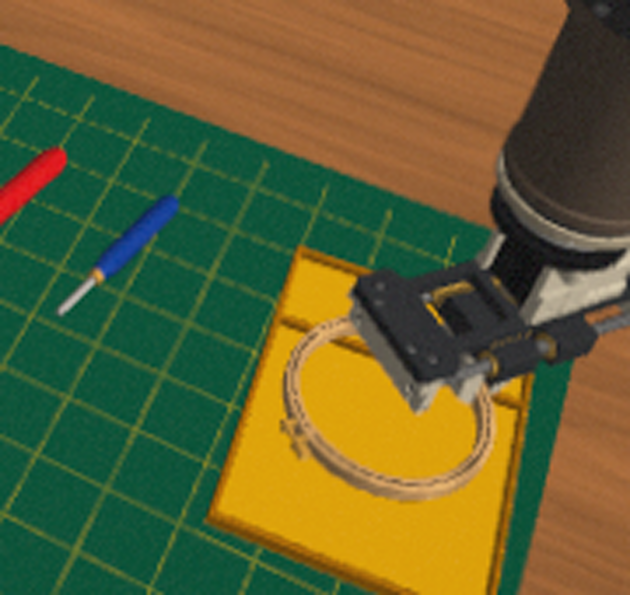

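The hoop hangs level above the square compartment, at about (390,400) in the crop. I'll lower it, then release.

Call:
send_rows(rows=[[[15,0,1,0,0,0,0],[30,0,1,0,0,0,0],[42,0,1,0,0,0,0],[50,0,1,0,0,0,0],[51,0,1,0,0,0,0],[51,0,1,0,0,0,0],[51,0,1,0,0,0,10],[51,0,1,0,0,0,25]]])

```text
clock: 6.45
position: [0.4928, 0.3804, 0.0101]
ee_rot: [0.574, 1.493, -0.573]
force: [0.3, 0.8, 0.4]
width: 0.147
```

Call:
send_rows(rows=[[[0,0,0,0,0,0,25],[0,0,0,0,0,0,25],[-30,0,0,0,0,0,25],[-70,0,0,0,0,0,25],[-110,0,0,0,0,0,30],[-110,0,0,0,0,0,60],[-110,0,0,0,0,0,70],[-110,0,0,0,0,0,80]]])

```text
clock: 7.25
position: [0.4922, 0.3794, 0.1187]
ee_rot: [0.573, 1.494, -0.575]
force: [0.1, -0.5, 0.5]
width: 0.511
```

```bash
python3 plan.py 474.5 -54 100 180
```

```text
t 7.25 pos [492.2 379.4 118.7] yaw -42.1 tilt [-0.001 -0.001] j [-0.45  0.58 -0.43  1.67  0.28  0.96 -1.72] w 0.511 F [ 0.1 -0.5  0.5]
shift [  19.3 -333.6  277.2] |d| 434
  rot [-42.1  -0.    0.1] ->yaw 360.0
  rot [1.379e+02 1.000e-01 0.000e+00] ->yaw 180.0
```

Call:
send_rows(rows=[[[0,-42,35,-8,0,0,80],[0,-83,69,-16,0,0,80],[0,-125,104,-24,0,0,80],[0,-167,139,-32,0,0,80],[0,-208,173,-40,0,0,80],[0,-250,208,-42,0,0,80],[0,-292,243,-42,0,0,80],[10,-334,277,-42,0,0,80]]])

```text
clock: 8.05
position: [0.4754, -0.0212, 0.1131]
ee_rot: [0.001, 1.572, -0.0]
force: [1.5, -1.1, 0.2]
width: 0.801
```

Run:
```python
from fit import *
from plan import plan
plan(474.5,-54,15,180)
n="top"
im,d=optics.get_image(n); M=masks(im); x,y,w,h=60,110,140,130
c=cv2.resize(im[y:y+h,x:x+w],None,fx=4,fy=4,interpolation=cv2.INTER_CUBIC); cv2.imwrite(f"pics/hl_{n}.png",c[:,:,::-1])
im,d=optics.get_image("scene"); x,y,w,h=210,190,260,180
c=cv2.resize(im[y:y+h,x:x+w],None,fx=3,fy=3,interpolation=cv2.INTER_CUBIC); cv2.imwrite(f"pics/hl_scene.png",c[:,:,::-1])
```

```text
t 8.05 pos [475.4 -21.2 113.1] yaw -0.1 tilt [-0.001  0.   ] j [ 0.42  0.41 -0.63  2.02  0.33  0.81 -0.4 ] w 0.801 F [ 1.5 -1.1  0.2]
shift [ 98.1 -32.8  -0.8] |d| 103
  rot [-0.1 -0.1 -0. ] ->yaw 360
  rot [ 1.799e+02 -0.000e+00  1.000e-01] ->yaw 180
```

View pics/hl_top.png

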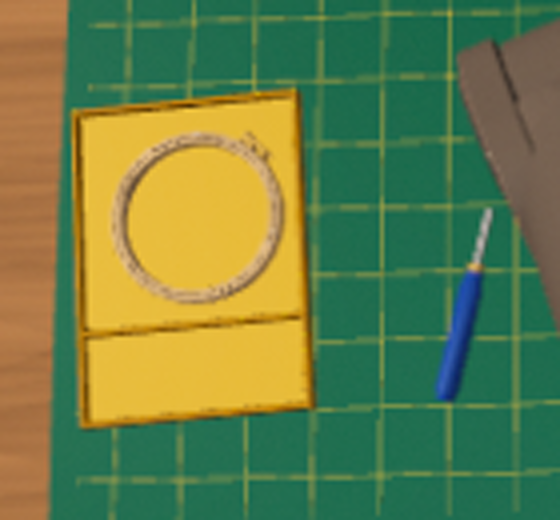

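View pics/hl_scene.png

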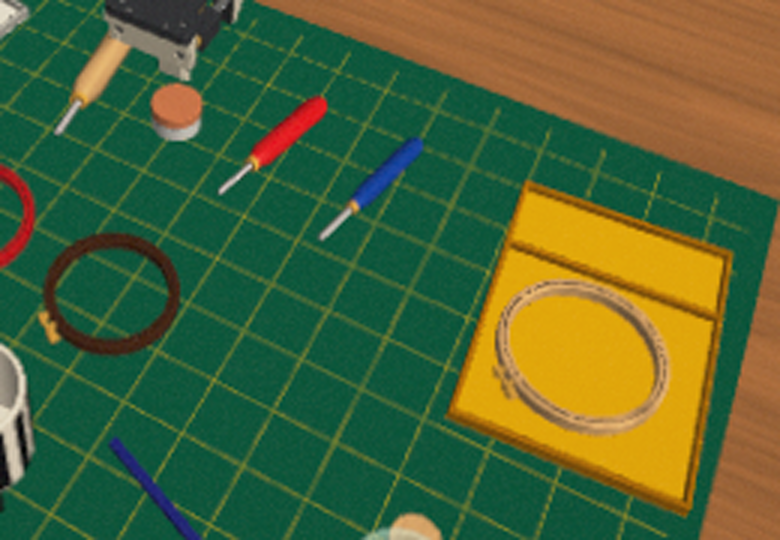

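The hoop lies flat in the square compartment. In the top crop it spans columns 114–284, which looks a few mm right of centre, so I'll measure it.

Run:
```python
from fit import *
for n in ["top","scene"]:
    im,d=optics.get_image(n)
    hsv=cv2.cvtColor(im,cv2.COLOR_RGB2HSV).astype(int)
    yel=(hsv[...,0]>15)&(hsv[...,0]<32)&(hsv[...,1]>150)
    m=(hsv[...,0]<32)&(hsv[...,1]<150)
    s,k,W=ring(n,m,(540,339),60.5,.020); print(n,"hoop",np.round(s,1),k)
    # tray: outline of warm region near
    M=masks(im)['warm']
    q=w2px(n,np.array([[.5038,.3394,.015]]))[0]
    v,u=np.nonzero(M); W=px2w(n,np.c_[u,v],.015)[:,:2]*1000
    sel=(abs(W[:,0]-504)<150)&(abs(W[:,1]-339)<110)
    mm=np.zeros(M.shape,np.uint8); mm[v[sel],u[sel]]=1
    mm=cv2.morphologyEx(mm,cv2.MORPH_OPEN,np.ones((3,3)))
    cs=max(cv2.findContours(mm,0,cv2.CHAIN_APPROX_NONE)[0],key=cv2.contourArea).reshape(-1,2)
    W=px2w(n,cs,.015)[:,:2]*1000
    print(n,"tray",cv2.minAreaRect(W.astype(np.float32)))
    # dark inner wall lines: print profile across tray at tray x=+33
    c0=np.array([503.8,339.4]);a=np.radians(3.1)
    ex=np.array([np.cos(a),np.sin(a)]);ey=np.array([-ex[1],ex[0]])
    for nm,o,e,rng in [("y@x=105",c0+105*ex,ey,np.arange(-100,101,3)),("x@y=70",c0+72*ey,ex,np.arange(-130,131,3))]:
        P=o+rng[:,None]*e; p=w2px(n,np.c_[P,np.full(len(P),15)]/1000).astype(np.float32)
        val=cv2.remap(hsv[...,2].astype(np.float32),p[:,0],p[:,1],cv2.INTER_LINEAR).ravel()
        print(nm,[(int(r),int(x)) for r,x in zip(rng,val) if x<195])
```

```text
top hoop [532.5 333.8  60.1] 434
top tray ((503.50885009765625, 340.02508544921875), (242.3289031982422, 176.55833435058594), 3.81294584274292)
y@x=105 [(-100, 122), (-97, 115), (-94, 109), (-91, 108), (-88, 89), (-85, 122), (-82, 191), (83, 144), (86, 128), (89, 159), (92, 112), (95, 115), (98, 128)]
x@y=70 [(-130, 114), (-127, 113), (-124, 101), (-121, 167), (-55, 175), (-52, 193), (113, 189), (116, 139), (119, 169), (122, 113), (125, 113), (128, 113)]
scene hoop [536.1 335.7  60.1] 703
scene tray ((505.80072021484375, 342.03753662109375), (249.42254638671875, 175.54168701171875), 3.9101874828338623)
y@x=105 [(-100, 85), (-97, 105), (-94, 98), (-91, 85), (-88, 85), (-85, 86), (-82, 145), (86, 113), (89, 162), (92, 87), (95, 83), (98, 85)]
x@y=70 [(-130, 85), (-127, 89), (-124, 103), (-121, 154), (-118, 142), (-115, 135), (-112, 174), (-55, 188), (-52, 164), (-49, 126), (-46, 138), (116, 176), (119, 145), (122, 114), (125, 108), (128, 85)]
```

The two cameras put the hoop centre at about (534,335) and the compartment centre at about (538,343), so it is roughly 8 mm off. I'll regrasp and shift it before doing the tin.

```bash
python3 plan.py 489.5 375.5 70 138.5
```

```text
t 8.25 pos [475.1 -20.8 112.5] yaw -0.3 tilt [-0.003  0.   ] j [ 0.42  0.41 -0.63  2.02  0.33  0.81 -0.4 ] w 0.799 F [0.1 0.6 0.2]
shift [ 42.6 396.3  12.7] |d| 399
  rot [41.2 -0.1  0. ] ->yaw 318.5
  rot [-1.388e+02 -1.000e-01 -2.000e-01] ->yaw 138.5
```

Call:
send_rows(rows=[[[0,50,2,8,0,0,40],[0,100,4,16,0,0,25],[0,150,6,24,0,0,25],[0,200,8,32,0,0,25],[0,250,10,40,0,0,25],[0,300,12,41,0,0,25],[10,350,13,41,0,0,25],[20,396,13,41,0,0,25]]])

```text
clock: 9.05
position: [0.4878, 0.3762, 0.0943]
ee_rot: [0.559, 1.498, -0.558]
force: [1.0, 0.3, -0.5]
width: 0.257
```

```bash
python3 plan.py 489.5 375.5 11 138.5
```

```text
t 9.05 pos [487.8 376.2  94.3] yaw -40.9 tilt [-0.     0.001] j [-0.44  0.6  -0.44  1.71  0.31  0.9  -1.73] w 0.257 F [ 1.   0.3 -0.5]
shift [83.3  0.6  1.7] |d| 83
  rot [ 0.6 -0.  -0. ] ->yaw 318.5
  rot [-179.4    0.    -0. ] ->yaw 138.5
```

Call:
send_rows(rows=[[[40,0,2,0,0,0,25],[70,0,2,0,0,0,25],[82,0,2,0,0,0,25],[82,0,2,0,0,0,25],[82,0,2,0,0,0,10],[82,0,2,0,0,0,0],[82,0,2,0,0,0,0],[82,0,2,0,0,0,0]]])

```text
clock: 9.85
position: [0.4919, 0.3713, 0.0145]
ee_rot: [0.563, 1.496, -0.559]
force: [-1.6, 0.1, 6.7]
width: 0.078
```

Call:
send_rows(rows=[[[-6,0,0,0,0,0,0],[-6,4,-1,0,0,0,0],[-6,8,-2.5,0,0,0,0],[-6,8,-2.5,0,0,0,0],[-3,8,-2.5,0,0,0,0],[0,8,-2.5,0,0,0,0],[0,8,-2.5,0,0,0,0],[0,8,-2.5,0,0,0,0]]])

```text
clock: 10.65
position: [0.4946, 0.3785, 0.014]
ee_rot: [0.561, 1.496, -0.56]
force: [-2.8, -2.6, 15.6]
width: 0.083
```

Call:
send_rows(rows=[[[0,0,0,0,0,0,5],[0,0,0,0,0,0,10],[0,0,0,0,0,0,15],[0,0,0,0,0,0,20],[-30,0,0,0,0,0,25],[-70,0,0,0,0,0,25],[-110,0,0,0,0,0,60],[-110,0,0,0,0,0,80]]])

```text
clock: 11.45
position: [0.4966, 0.3809, 0.1282]
ee_rot: [0.566, 1.493, -0.554]
force: [0.0, 1.2, 0.4]
width: 0.376
```

```bash
python3 plan.py 474.5 -54 100 180
```

```text
t 11.45 pos [496.6 380.9 128.2] yaw -41.1 tilt [0.006 0.006] j [-0.43  0.57 -0.45  1.66  0.29  0.97 -1.71] w 0.376 F [0.  1.2 0.4]
shift [  25.5 -342.6  268.9] |d| 436
  rot [-41.1   0.2  -0.4] ->yaw 360.0
  rot [138.9  -0.6  -0.3] ->yaw 180.0
```

Call:
send_rows(rows=[[[0,-42,35,-8,0,0,80],[0,-83,69,-16,0,0,80],[0,-125,104,-24,0,0,80],[0,-167,139,-32,0,0,80],[0,-208,173,-40,0,0,80],[0,-250,208,-41,0,0,80],[0,-292,243,-41,0,0,80],[10,-342,269,-41,0,0,80]]])

```text
clock: 12.25
position: [0.479, -0.0229, 0.117]
ee_rot: [0.001, 1.569, -0.001]
force: [0.5, -0.4, -0.4]
width: 0.801
```

```bash
cat > ck.py <<'E'
from fit import *
def hoopL(tag):
  for n in ["top","scene"]:
    im,d=optics.get_image(n)
    hsv=cv2.cvtColor(im,cv2.COLOR_RGB2HSV).astype(int)
    m=(hsv[...,0]<32)&(hsv[...,1]<150)
    s,k,W=ring(n,m,(538,341),60.5,.020); print(n,"hoop",np.round(s,1),k)
    b=(60,110,140,130) if n=="top" else (340,230,140,130)
    x,y,w,h=b
    c=cv2.resize(im[y:y+h,x:x+w],None,fx=2.8,fy=2.8,interpolation=cv2.INTER_CUBIC)
    a=c if n=="top" else np.hstack([a,c])
  cv2.imwrite(f"pics/{tag}.png",a[:,:,::-1])
E
python3 -c "
from ck import *
from plan import plan
hoopL('hl2'); plan(474.5,-54,15,180)"
```

```text
top hoop [539.8 338.3  60.3] 429
scene hoop [543.5 340.2  60.1] 710
t 12.35 pos [476.1 -29.  115.2] yaw -0.7 tilt [-0.004 -0.004] j [ 0.44  0.41 -0.64  2.02  0.34  0.82 -0.4 ] w 0.802 F [-0.6  0.1 -0.6]
shift [100.3 -24.6  -0.9] |d| 103
  rot [-0.7 -0.2  0.2] ->yaw 360
  rot [179.3   0.3   0.4] ->yaw 180
```

View pics/hl2.png

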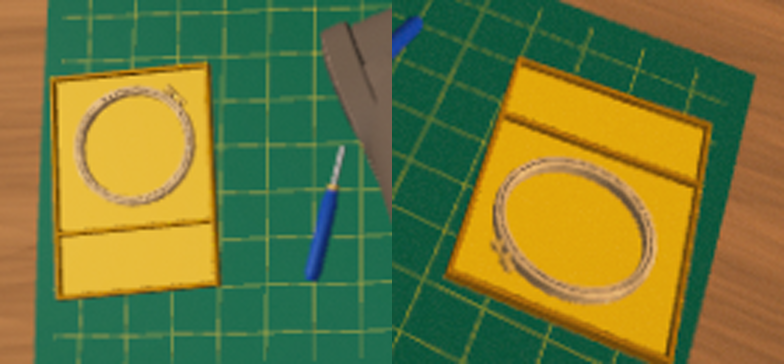

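The hoop is now at about (541,339), roughly 5 mm from the compartment centre, and it lies flat. That is good enough, so I'll take the tin next.

Call:
send_rows(rows=[[[10,-25,-1,-0.7,0,0,80],[40,-25,-1,-0.7,0,0,80],[75,-25,-1,-0.7,0,0,80],[100,-25,-1,-0.7,0,0,80],[100,-25,-1,-0.7,0,0,80],[100,-25,-1,-0.7,0,0,60],[100,-25,-1,-0.7,0,0,45],[100,-25,-1,-0.7,0,0,40]]], grip_force=20)

```text
clock: 13.15
position: [0.4785, -0.0456, 0.0183]
ee_rot: [-0.009, 1.569, 0.009]
force: [0.0, 0.8, 0.2]
width: 0.589
```

Call:
send_rows(rows=[[[0,0,0,0,0,0,35],[0,0,0,0,0,0,35],[0,0,0,0,0,0,35],[-20,0,0,0,0,0,35],[-40,0,0,0,0,0,35],[-60,0,0,0,0,0,35],[-70,0,0,0,0,0,35],[-70,0,0,0,0,0,35]]])

```text
clock: 13.95
position: [0.4784, -0.0458, 0.0882]
ee_rot: [-0.009, 1.568, 0.008]
force: [0.0, -0.3, 0.0]
width: 0.51
```

```bash
python3 plan.py 540 340 80 180
```

```text
t 13.95 pos [478.4 -45.8  88.2] yaw 0.6 tilt [ 0.003 -0.001] j [ 0.46  0.46 -0.62  2.04  0.38  0.76 -0.38] w 0.51 F [ 0.  -0.3  0. ]
shift [  8.2 385.1  65.7] |d| 391
  rot [0.6 0.2 0. ] ->yaw 360.0
  rot [-1.794e+02 -1.000e-01  2.000e-01] ->yaw 180.0
```

Call:
send_rows(rows=[[[0,40,7,0.5,0,0,35],[0,90,15,0.5,0,0,35],[0,140,23,0.5,0,0,35],[0,190,32,0.5,0,0,35],[0,240,40,0.5,0,0,35],[0,290,49,0.5,0,0,35],[0,340,57,0.5,0,0,35],[0,385,62,0.5,0,0,35]]])

```text
clock: 14.75
position: [0.5351, 0.3415, 0.0855]
ee_rot: [-0.003, 1.572, 0.001]
force: [1.6, -0.8, -1.3]
width: 0.504
```

Call:
send_rows(rows=[[[15,7,0,0,0,0,35],[15,7,0,0,0,0,35],[15,7,0,0,0,0,35],[15,7,0,0,0,0,35],[15,7,0,0,0,0,35],[15,7,0,0,0,0,35],[15,7,0,0,0,0,35],[15,7,0,0,0,0,35]]])

```text
clock: 15.55
position: [0.5353, 0.3468, 0.0723]
ee_rot: [-0.002, 1.57, 0.002]
force: [0.4, -0.6, -0.5]
width: 0.503
```

Run:
```python
from h import *
from plan import plan
plan(540.5,347,23.5,180)
n="scene"
im,d=optics.get_image(n); x,y,w,h=(320,200,160,150)
c=cv2.resize(im[y:y+h,x:x+w],None,fx=4,fy=4,interpolation=cv2.INTER_CUBIC); cv2.imwrite(f"pics/tin1.png",c[:,:,::-1])
```

```text
t 15.55 pos [535.3 346.8  72.3] yaw 0.1 tilt [0. 0.] j [-0.29  0.68 -0.57  1.66  0.44  0.93 -1.03] w 0.503 F [ 0.4 -0.6 -0.5]
shift [48.8  0.2  5.1] |d| 49
  rot [ 0.1  0.  -0. ] ->yaw 360
  rot [-179.9    0.     0. ] ->yaw 180
```

View pics/tin1.png

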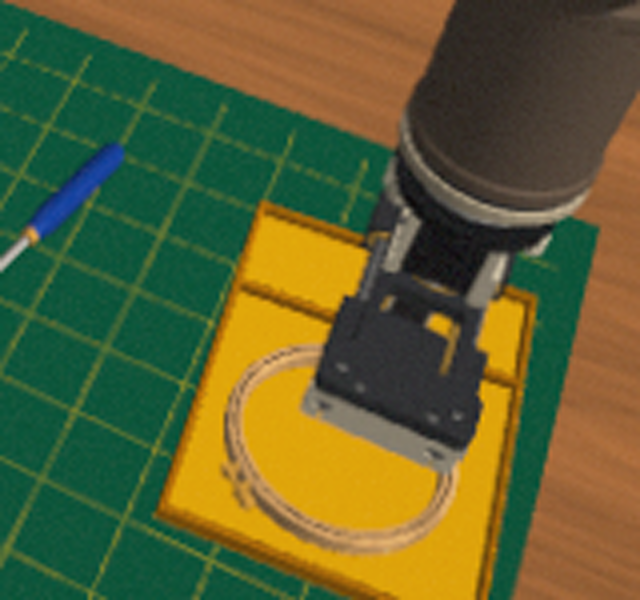

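Call:
send_rows(rows=[[[15,0,5,0,0,0,35],[30,0,5,0,0,0,35],[42,0,5,0,0,0,35],[48,0,5,0,0,0,35],[49,0,5,0,0,0,35],[49,0,5,0,0,0,35],[49,0,5,0,0,0,35],[49,0,5,0,0,0,50]]])

```text
clock: 16.4
position: [0.5402, 0.3472, 0.0232]
ee_rot: [-0.002, 1.571, 0.002]
force: [0.3, -0.8, -0.1]
width: 0.505
```

Call:
send_rows(rows=[[[0,0,0,0,0,0,53],[0,0,0,0,0,0,56],[0,0,0,0,0,0,60],[0,0,0,0,0,0,62],[-20,0,0,0,0,0,62],[-50,0,0,0,0,0,62],[-90,0,0,0,0,0,62],[-90,0,0,0,0,0,62]]])

```text
clock: 17.2
position: [0.5423, 0.3497, 0.1187]
ee_rot: [0.002, 1.564, 0.006]
force: [0.3, 0.2, 0.6]
width: 0.622
```

```bash
python3 plan.py 451 -146 110 96
```

```text
t 17.2 pos [542.3 349.7 118.7] yaw 0.1 tilt [0.007 0.005] j [-0.27  0.64 -0.6   1.61  0.41  1.01 -0.99] w 0.622 F [0.3 0.2 0.6]
shift [   5.3 -495.5  -92.6] |d| 504
  rot [84.1  0.1 -0.5] ->yaw 276.0
  rot [-95.9   0.5   0.1] ->yaw 96.0
```

Call:
send_rows(rows=[[[0,-40,-8,8,0,0,62],[0,-90,-17,16,0,0,62],[0,-140,-26,24,0,0,62],[0,-190,-35,32,0,0,62],[0,-240,-44,40,0,0,62],[0,-290,-53,48,0,0,62],[0,-340,-62,56,0,0,62],[0,-380,-70,64,0,0,62]]])

```text
clock: 18.0
position: [0.4705, -0.0355, 0.1132]
ee_rot: [0.872, 1.388, -0.872]
force: [1.0, -0.6, -0.1]
width: 0.619
```

Run:
```python
from ck import *
from plan import plan
hoopL("tin2")
for n in ["top","scene"]:
    im=cv2.imread(f"pics/{n}0.png")[:,:,::-1]
    Z=.016
    g=px2w(n,np.array([[u,v] for v in range(384) for u in range(512)]),Z)[:,:2].reshape(384,512,2)*1000
    for nm,c,half,z in [("thick",(475,-144),13,.016),("fine",(448,136),8,.011)]:
        g=px2w(n,np.array([[u,v] for v in range(384) for u in range(512)]),z)[:,:2].reshape(384,512,2)*1000
        sel=(np.abs(g[...,0]-c[0])<95)&(np.abs(g[...,1]-c[1])<40)
        v,u=np.nonzero(sel); x,y=u.min(),v.min()
        cc=cv2.resize(np.ascontiguousarray(im[y:v.max(),x:u.max()]),None,fx=7,fy=7,interpolation=cv2.INTER_CUBIC)
        yaw={"thick":6.,"fine":-12.8}[nm]; a=np.radians(yaw); e=np.array([np.cos(a),np.sin(a)]);f=np.array([-e[1],e[0]])
        c0={"thick":np.array([476,-143.2]),"fine":np.array([448,136.5])}[nm]
        for s in [-72,-47,-22,27,72]:
            P=np.array([c0+s*e-half*f,c0+s*e+half*f]); p=((w2px(n,np.c_[P,[z*1000]*2]/1000)-[x,y]+.5)*7).round().astype(int)
            cv2.line(cc,tuple(map(int,p[0])),tuple(map(int,p[1])),(255,0,255),1)
        cv2.imwrite(f"pics/n_{nm}_{n}.png",cc[:,:,::-1])
plan(451,-146,110,96)
I=[cv2.imread(f"pics/n_{a}_{b}.png") for a in("thick","fine") for b in("top","scene")]
H=max(i.shape[0] for i in I); I=[cv2.copyMakeBorder(i,0,H-i.shape[0],0,4,0) for i in I]
o=np.hstack(I); s=800/o.shape[1]; cv2.imwrite("pics/needles.png",cv2.resize(o,None,fx=s,fy=s))
```

```text
top hoop [539.9 338.3  60.3] 430
scene hoop [543.5 340.2  60.1] 717
t 18.1 pos [469.3 -40.  112.8] yaw -64.6 tilt [-0.002 -0.003] j [ 0.23  0.35 -0.33  2.05  0.17  0.76 -1.33] w 0.621 F [0.8 0.7 0.1]
shift [  3.2 -62.   87.9] |d| 108
  rot [19.4  0.2  0.1] ->yaw 276
  rot [-160.6   -0.2    0.2] ->yaw 96
```

View pics/needles.png

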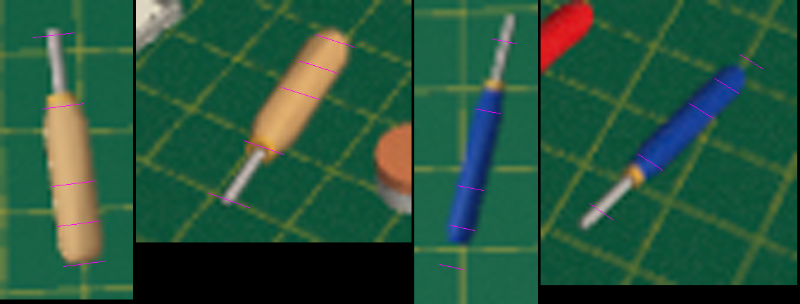

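View pics/tin2.png

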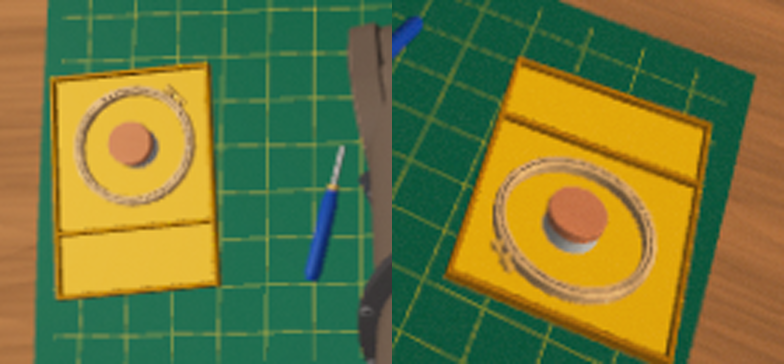

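The tin stands upright in the middle of the hoop, at top crop (133,144). The thick-needle overlay fits both views. The fine needle really sits about 15 mm further ahead than my model, so I'll take its centre as (463,133). Now the thick needle.

Call:
send_rows(rows=[[[0,-30,45,8,0,0,62],[0,-62,88,16,0,0,62],[0,-62,88,19,0,0,62],[40,-62,88,19,0,0,62],[50,-62,88,19,0,0,62],[50,-62,88,19,0,0,62],[50,-62,88,19,0,0,62],[50,-62,88,19,0,0,62]]])

```text
clock: 18.9
position: [0.4551, -0.139, 0.0641]
ee_rot: [1.116, 1.265, -1.115]
force: [0.3, -0.7, 1.0]
width: 0.619
```

```bash
python3 plan.py 451 -146 14 96
```

```text
t 18.9 pos [ 455.1 -139.    64.1] yaw -82.8 tilt [ 0.001 -0.   ] j [ 0.35  0.42 -0.21  2.09  0.15  0.63 -1.41] w 0.619 F [ 0.3 -0.7  1. ]
shift [50.1 -5.1  6.4] |d| 51
  rot [ 1.2  0.  -0.1] ->yaw 276.0
  rot [-1.788e+02  1.000e-01  0.000e+00] ->yaw 96.0
```

Call:
send_rows(rows=[[[0,-5,6,1,0,0,62],[0,-5,6,1,0,0,62],[20,-5,6,1,0,0,62],[40,-5,6,1,0,0,62],[50,-5,6,1,0,0,62],[50,-5,6,1,0,0,62],[50,-5,6,1,0,0,62],[50,-5,6,1,0,0,62]]])

```text
clock: 19.7
position: [0.4506, -0.1462, 0.0138]
ee_rot: [1.13, 1.257, -1.129]
force: [-0.7, -0.3, -0.3]
width: 0.621
```

Call:
send_rows(rows=[[[0,0,0,0,0,0,40],[0,0,0,0,0,0,20],[0,0,0,0,0,0,10],[0,0,0,0,0,0,10],[0,0,0,0,0,0,10],[-20,0,0,0,0,0,10],[-50,0,0,0,0,0,10],[-70,0,0,0,0,0,10]]])

```text
clock: 20.5
position: [0.4502, -0.146, 0.0844]
ee_rot: [1.13, 1.258, -1.129]
force: [0.1, 0.4, -0.8]
width: 0.279
```

```bash
python3 plan.py 421.3 310.4 70 3.8
```

```text
t 20.5 pos [ 450.2 -146.    84.4] yaw -83.8 tilt [ 0. -0.] j [ 0.37  0.39 -0.22  2.08  0.13  0.68 -1.39] w 0.279 F [ 0.1  0.4 -0.8]
shift [  14.3   20.2 -456.8] |d| 458
  rot [-87.6   0.   -0. ] ->yaw 3.8
  rot [92.4 -0.  -0. ] ->yaw 183.8
```

Call:
send_rows(rows=[[[0,2,-40,-8,0,0,10],[0,4,-80,-16,0,0,10],[0,6,-125,-24,0,0,10],[0,8,-170,-32,0,0,10],[0,10,-215,-40,0,0,10],[0,12,-260,-48,0,0,10],[0,14,-310,-56,0,0,10],[0,16,-360,-64,0,0,10]]])

```text
clock: 21.3
position: [0.427, 0.2151, 0.0831]
ee_rot: [0.268, 1.554, -0.268]
force: [1.3, 0.6, -1.0]
width: 0.282
```

```bash
python3 plan.py 421.3 310.4 60 3.8
```

```text
t 21.3 pos [427.  215.1  83.1] yaw -19.6 tilt [ 0. -0.] j [-0.15  0.45 -0.55  2.05  0.35  0.73 -1.26] w 0.282 F [ 1.3  0.6 -1. ]
shift [ 23.1  87.9 -37.3] |d| 98
  rot [-23.4   0.    0. ] ->yaw 3.8
  rot [156.6   0.   -0. ] ->yaw 183.8
```

Call:
send_rows(rows=[[[0,40,-17,-8,0,0,10],[10,70,-30,-16,0,0,10],[20,85,-36,-22,0,0,10],[23,85,-36,-23,0,0,10],[23,85,-36,-23,0,0,10],[23,85,-36,-23,0,0,10],[23,85,-36,-23,0,0,10],[23,85,-36,-23,0,0,10]]])

```text
clock: 22.1
position: [0.4229, 0.3049, 0.0605]
ee_rot: [-0.042, 1.57, 0.041]
force: [-0.2, -0.1, -1.0]
width: 0.28
```

Run:
```python
from h import *
from plan import plan
plan(421.3,310.4,18,3.8)
o=[]
for n,b in [("scene",(330,200,150,150)),("top",(60,110,150,150))]:
    im,d=optics.get_image(n); x,y,w,h=b
    o.append(cv2.resize(im[y:y+h,x:x+w],None,fx=2.6,fy=2.6,interpolation=cv2.INTER_CUBIC))
cv2.imwrite(f"pics/nt1.png",np.hstack(o)[:,:,::-1])
```

```text
t 22.1 pos [422.9 304.9  60.5] yaw 3.0 tilt [ 0.001 -0.   ] j [-0.27  0.56 -0.62  1.96  0.46  0.76 -1.11] w 0.28 F [-0.2 -0.1 -1. ]
shift [42.5  5.6 -1.3] |d| 43
  rot [-0.8  0.   0. ] ->yaw 3.8
  rot [ 1.792e+02  0.000e+00 -1.000e-01] ->yaw 183.8
```

View pics/nt1.png

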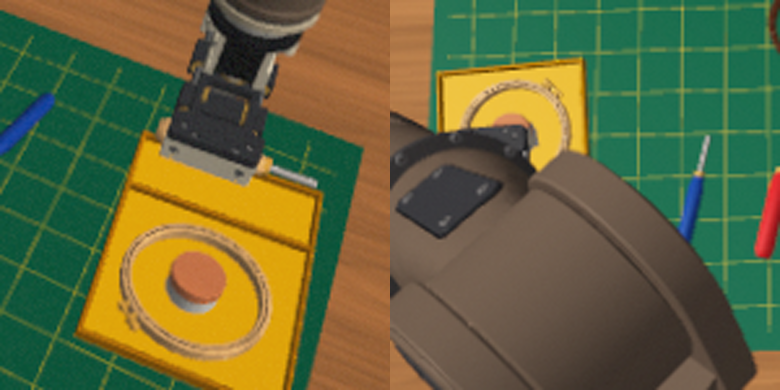

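Call:
send_rows(rows=[[[0,5.5,-1.5,-0.8,0,0,10],[15,5.5,-1.5,-0.8,0,0,10],[30,5.5,-1.5,-0.8,0,0,10],[40,5.5,-1.5,-0.8,0,0,10],[42.5,5.5,-1.5,-0.8,0,0,10],[42.5,5.5,-1.5,-0.8,0,0,10],[42.5,5.5,-1.5,-0.8,0,0,10],[42.5,5.5,-1.5,-0.8,0,0,10]]])

```text
clock: 23.0
position: [0.4204, 0.311, 0.017]
ee_rot: [-0.054, 1.571, 0.054]
force: [-0.6, -0.1, -0.8]
width: 0.282
```

Call:
send_rows(rows=[[[0,0,0,0,0,0,28],[0,0,0,0,0,0,32],[0,0,0,0,0,0,36],[0,0,0,0,0,0,40],[-20,0,0,0,0,0,40],[-60,0,0,0,0,0,40],[-100,0,0,0,0,0,40],[-100,0,0,0,0,0,40]]])

```text
clock: 23.8
position: [0.4225, 0.3136, 0.1224]
ee_rot: [-0.05, 1.564, 0.058]
force: [0.3, 0.2, -0.2]
width: 0.402
```

```bash
python3 plan.py 622 -50 110 -45
```

```text
t 23.8 pos [422.5 313.6 122.4] yaw 3.9 tilt [0.006 0.005] j [-0.23  0.48 -0.68  1.9   0.39  0.88 -1.04] w 0.402 F [ 0.3  0.2 -0.2]
shift [  11.8 -376.6  173.9] |d| 415
  rot [49.   0.2 -0.4] ->yaw -45.0
  rot [-131.     0.5    0.3] ->yaw 135.0
```

Call:
send_rows(rows=[[[0,-40,10,8,0,0,40],[0,-90,20,16,0,0,40],[0,-140,40,24,0,0,40],[0,-190,65,32,0,0,40],[0,-240,90,36,0,0,40],[0,-240,90,36,0,0,40],[0,-240,90,36,0,0,40],[0,-240,90,36,0,0,40]]])

```text
clock: 24.6
position: [0.5264, 0.0783, 0.1172]
ee_rot: [0.439, 1.527, -0.438]
force: [-0.3, 0.8, -0.7]
width: 0.396
```

Run:
```python
from ck import *
from plan import plan
hoopL("nt2")
def cloud(n,d):
    K,D,p,Rm=cal(n); v,u=np.nonzero(d>0)
    q=cv2.undistortPoints(np.c_[u,v].astype(float).reshape(-1,1,2),K,D).reshape(-1,2); z=d[v,u]
    return np.c_[q[:,0]*z,-q[:,1]*z,-z]@Rm.T+p
for n in ["top","scene"]:
    im,d=optics.get_image(n); C=cloud(n,d)*1000
    m=(C[:,2]>40)&(C[:,2]<160)&(C[:,0]>650)&(C[:,0]<900)&(abs(C[:,1])<120)
    print(n,"mug",np.round(np.percentile(C[m],[1,50,99],axis=0)), m.sum())
    m=(C[:,2]>30)&(C[:,2]<160)&(C[:,0]>300)&(C[:,0]<900)&(C[:,1]<-250)
    print(n,"right tall",np.round(np.percentile(C[m],[1,50,99],axis=0)), m.sum())
    M=masks(im); 
    s,k,W=ring(n,M['warm'],(665,-7),50.5,.016); print(n,"S",np.round(s,1),k)
    hsv=cv2.cvtColor(im,cv2.COLOR_RGB2HSV).astype(int)
    M=((hsv[...,1]<70)&(hsv[...,2]>120))
    v,u=np.nonzero(M); W=px2w(n,np.c_[u,v],.015)[:,:2]*1000
    sel=(abs(W[:,0]-528)<160)&(abs(W[:,1]+359)<130)
    mm=np.zeros(M.shape,np.uint8); mm[v[sel],u[sel]]=1
    mm=cv2.morphologyEx(mm,cv2.MORPH_OPEN,np.ones((3,3)))
    cs=max(cv2.findContours(mm,0,cv2.CHAIN_APPROX_NONE)[0],key=cv2.contourArea).reshape(-1,2)
    print(n,"white",cv2.minAreaRect((px2w(n,cs,.015)[:,:2]*1000).astype(np.float32)))
plan(622,-50,110,-45)
```

```text
top hoop [539.9 338.3  60.3] 432
scene hoop [543.5 340.1  60.1] 712
top mug [[785. -62.  41.]
 [833. -20.  74.]
 [863.  25.  96.]] 535
top right tall [[ 306. -829.   30.]
 [ 789. -628.   37.]
 [ 898. -499.  115.]] 4864
top S [663.4  -8.3  50.5] 235
top white ((529.8526611328125, -358.47540283203125), (176.83840942382812, 242.89724731445312), 80.83556365966797)
scene mug [[789. -56.  41.]
 [828. -18.  75.]
 [868.  30.  96.]] 1169
scene right tall [[ 308. -828.   30.]
 [ 765. -576.   35.]
 [ 898. -495.  113.]] 2820
scene S [667.7  -5.3  50.6] 515
scene white ((532.9700317382812, -354.3166198730469), (184.68174743652344, 238.83831787109375), 80.90731811523438)
t 24.8 pos [526.2  79.5 117.6] yaw -31.9 tilt [-0.  0.] j [ 0.12  0.46 -0.49  1.9   0.28  0.85 -1.08] w 0.4 F [ 1.2 -0.1 -0.9]
shift [  7.5 -59.3 149.7] |d| 161
  rot [13.1 -0.  -0. ] ->yaw -45
  rot [-166.9    0.    -0. ] ->yaw 135
```

View pics/nt2.png

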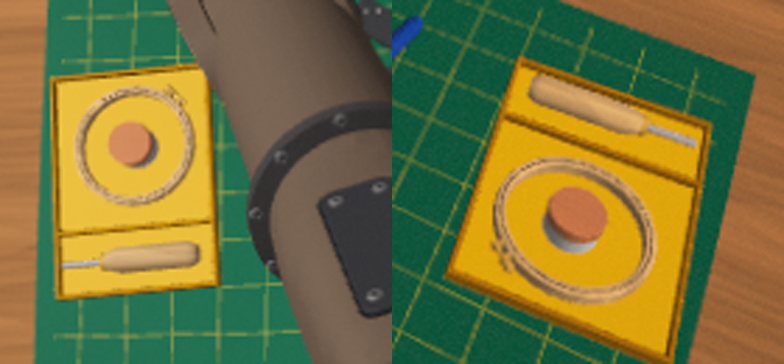

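The yellow kit is complete: the needle lies lengthwise at scene crop (615,110), and the hoop and tin are undisturbed. Next is the small dark hoop. The mug is clear of the path, starting at x ≥ 785.

```bash
python3 plan.py 635.7 33.9 60 126
```

```text
t 24.8 pos [526.2  79.5 117.6] yaw -31.9 tilt [-0.  0.] j [ 0.12  0.46 -0.49  1.9   0.28  0.85 -1.08] w 0.4 F [ 1.2 -0.1 -0.9]
shift [ 57.5  19.1 117.1] |d| 132
  rot [22.1 -0.  -0. ] ->yaw 306.0
  rot [-157.9    0.    -0. ] ->yaw 126.0
```

Call:
send_rows(rows=[[[0,7,40,8,0,0,40],[0,14,80,16,0,0,40],[15,19,117,22,0,0,40],[45,19,117,22,0,0,40],[57,19,117,22,0,0,40],[57,19,117,22,0,0,40],[57,19,117,22,0,0,40],[57,19,117,22,0,0,40]]])

```text
clock: 25.6
position: [0.6365, 0.0328, 0.0621]
ee_rot: [0.736, 1.441, -0.734]
force: [0.2, 0.4, 0.9]
width: 0.398
```

```bash
python3 plan.py 635.7 33.9 6.5 126
```

```text
t 25.6 pos [636.5  32.8  62.1] yaw -54.0 tilt [0.002 0.   ] j [ 0.09  0.65 -0.34  1.69  0.27  0.85 -1.31] w 0.398 F [0.2 0.4 0.9]
shift [55.6 -0.1 -1.4] |d| 56
  rot [ 0.   0.  -0.1] ->yaw 306.0
  rot [-1.8e+02  2.0e-01  1.0e-01] ->yaw 126.0
```

Call:
send_rows(rows=[[[0,0,-1,0,0,0,40],[20,0,-1,0,0,0,40],[40,0,-1,0,0,0,40],[54,0,-1,0,0,0,40],[54,0,-1,0,0,0,40],[54,0,-1,0,0,0,40],[54,0,-1,0,0,0,40],[54,0,-1,0,0,0,25]]], grip_force=30)

```text
clock: 26.4
position: [0.6363, 0.0329, 0.0076]
ee_rot: [0.736, 1.441, -0.735]
force: [0.0, 0.1, 0.5]
width: 0.354
```

Call:
send_rows(rows=[[[0,0,0,0,0,0,10],[0,0,0,0,0,0,0],[0,0,0,0,0,0,0],[0,0,0,0,0,0,0],[-20,0,0,0,0,0,0],[-50,0,0,0,0,0,0],[-70,0,0,0,0,0,0],[-70,0,0,0,0,0,0]]])

```text
clock: 27.2
position: [0.6375, 0.0331, 0.0796]
ee_rot: [0.738, 1.438, -0.733]
force: [0.4, -0.2, -0.7]
width: 0.081
```

```bash
python3 plan.py 534.2 -321.6 75 125.9
```

```text
t 27.2 pos [637.5  33.1  79.6] yaw -54.1 tilt [0.005 0.001] j [ 0.09  0.63 -0.35  1.67  0.26  0.88 -1.3 ] w 0.081 F [ 0.4 -0.2 -0.7]
shift [   3.9 -291.9  226.5] |d| 370
  rot [ 0.   0.1 -0.3] ->yaw 305.9
  rot [-180.     0.4    0.2] ->yaw 125.9
```

Call:
send_rows(rows=[[[0,-35,27,0,0,0,0],[0,-72,56,0,0,0,0],[0,-110,85,0,0,0,0],[0,-148,115,0,0,0,0],[0,-186,145,0,0,0,0],[0,-224,175,0,0,0,0],[0,-262,205,0,0,0,0],[0,-292,226,0,0,0,0]]])

```text
clock: 28.0
position: [0.5298, -0.3253, 0.0755]
ee_rot: [0.737, 1.443, -0.739]
force: [0.1, -0.6, -0.3]
width: 0.091
```

Call:
send_rows(rows=[[[10,0,0,0,0,0,0],[10,0,0,0,0,0,0],[10,0,0,0,0,0,0],[10,0,0,0,0,0,0],[10,0,0,0,0,0,0],[10,0,0,0,0,0,0],[10,0,0,0,0,0,0],[10,0,0,0,0,0,0]]])

```text
clock: 28.8
position: [0.532, -0.3215, 0.0667]
ee_rot: [0.736, 1.442, -0.736]
force: [0.1, -0.1, -0.1]
width: 0.085
```

Run:
```python
from h import *
from plan import plan
plan(534.2,-321.6,11.7,125.9)
o=[]
for n,b in [("scene",(100,120,150,150)),("top",(280,90,150,150))]:
    im,d=optics.get_image(n); x,y,w,h=b
    o.append(cv2.resize(im[y:y+h,x:x+w],None,fx=2.6,fy=2.6,interpolation=cv2.INTER_CUBIC))
cv2.imwrite(f"pics/hs1.png",np.hstack(o)[:,:,::-1])
```

```text
t 28.8 pos [ 532.  -321.5   66.7] yaw -54.0 tilt [ 0. -0.] j [ 0.69  0.62 -0.34  1.72  0.26  0.84 -0.71] w 0.085 F [ 0.1 -0.1 -0.1]
shift [55.   1.7  1.3] |d| 55
  rot [ 0.1  0.  -0. ] ->yaw 305.9
  rot [-179.9    0.     0. ] ->yaw 125.9
```

View pics/hs1.png

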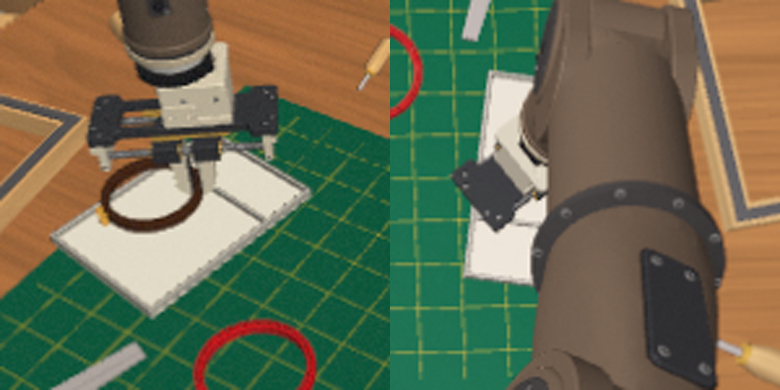

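Call:
send_rows(rows=[[[10,1.5,1.5,0,0,0,0],[25,1.5,1.5,0,0,0,0],[40,1.5,1.5,0,0,0,0],[50,1.5,1.5,0,0,0,0],[55,1.5,1.5,0,0,0,0],[55,1.5,1.5,0,0,0,0],[55,1.5,1.5,0,0,0,0],[55,1.5,1.5,0,0,0,0]]])

```text
clock: 29.7
position: [0.5341, -0.322, 0.0115]
ee_rot: [0.736, 1.442, -0.736]
force: [0.5, 0.7, -1.2]
width: 0.086
```

Call:
send_rows(rows=[[[0,0,0,0,0,0,12],[0,0,0,0,0,0,15],[0,0,0,0,0,0,18],[0,0,0,0,0,0,20],[0,0,0,0,0,0,22],[-30,0,0,0,0,0,25],[-70,0,0,0,0,0,35],[-110,0,0,0,0,0,40]]])

```text
clock: 30.5
position: [0.5335, -0.3217, 0.1224]
ee_rot: [0.736, 1.444, -0.736]
force: [0.9, -1.0, -0.1]
width: 0.37
```

```bash
python3 plan.py 439 138 110 77.2
```

```text
t 30.5 pos [ 533.5 -321.7  122.4] yaw -54.0 tilt [-0.001  0.001] j [ 0.7   0.56 -0.36  1.67  0.23  0.95 -0.69] w 0.37 F [ 0.9 -1.  -0.1]
shift [  12.9  193.4 -427.6] |d| 469
  rot [48.8 -0.1  0.1] ->yaw 257.2
  rot [-1.312e+02 -1.000e-01 -1.000e-01] ->yaw 77.2
```

Call:
send_rows(rows=[[[0,15,-35,8,0,0,40],[0,35,-80,16,0,0,40],[0,55,-125,24,0,0,40],[0,75,-170,32,0,0,40],[0,95,-215,40,0,0,40],[0,115,-260,48,0,0,40],[0,135,-300,48,0,0,40],[0,145,-320,48,0,0,40]]])

```text
clock: 31.3
position: [0.4625, 0.0266, 0.122]
ee_rot: [1.36, 1.105, -1.358]
force: [0.9, 0.3, -0.1]
width: 0.399
```

```bash
cat > ckw.py <<'E'
from fit import *
def run(tag):
  o=[]
  for n,b in [("top",(290,100,100,120)),("scene",(110,160,125,95))]:
    im,d=optics.get_image(n)
    hsv=cv2.cvtColor(im,cv2.COLOR_RGB2HSV).astype(int)
    m=(hsv[...,2]<110)&(hsv[...,1]>90)&((hsv[...,0]<20)|(hsv[...,0]>170))
    s,k,W=ring(n,m,(563.8,-362.5),50.5,.020); print(n,"hoopS",np.round(s,1),k)
    x,y,w,h=b; o.append(cv2.resize(im[y:y+h,x:x+w],None,fx=3.2,fy=3.2,interpolation=cv2.INTER_CUBIC))
  H=max(i.shape[0] for i in o); cv2.imwrite(f"pics/{tag}.png",np.hstack([cv2.copyMakeBorder(i,0,H-i.shape[0],0,4,0) for i in o])[:,:,::-1])
E
python3 -c "
from ckw import *
from plan import plan
run('hs2')
im,d=optics.get_image('top'); M=masks(im)
for n in ['top','scene']:
    im,d=optics.get_image(n); M=masks(im)
    v,u=np.nonzero(M['blue']); W=px2w(n,np.c_[u,v],.011)[:,:2]*1000
    W=W[np.hypot(*(W-[440,138]).T)<70]; mu=W.mean(0); w,V=np.linalg.eigh(np.cov(W.T)); a=V[:,1]*np.sign(V[0,1]); q=(W-mu)@a
    print(n,np.round(mu,1),round(np.degrees(np.arctan2(a[1],a[0])),1),np.round([q.min(),q.max()],1),len(W))
plan(439,138,110,77.2)
"
```

```text
top hoopS [ 562.9 -361.7   50.2] 233
scene hoopS [ 567.6 -358.2   50.4] 299<string>:9: RuntimeWarning: Mean of empty slice.
  ret = um.true_divide(
  avg = a.mean(axis, **keepdims_kw)
<string>:9: RuntimeWarning: Degrees of freedom <= 0 for slice
  c *= np.true_divide(1, fact)
  c *= np.true_divide(1, fact)
Traceback (most recent call last):
ValueError: zero-size array to reduction operation minimum which has no identity
```

View pics/hs2.png

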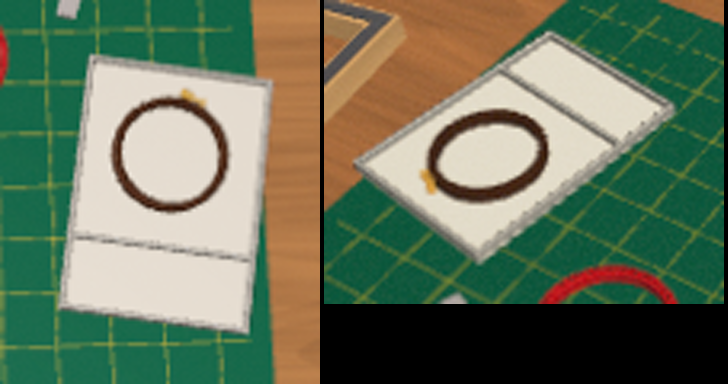

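The small hoop is flat and centred in the white tray. The blue needle is hidden from above by the arm right now. The earlier fits from both cameras put its handle centre at about (438,139), at −12.8°.

```bash
python3 -c "
from h import *
from plan import plan
plan(437.5,139,60,77.2)
n='scene'
im,d=optics.get_image(n); x,y,w,h=230,160,150,130
cv2.imwrite('pics/fn1.png',cv2.resize(im[y:y+h,x:x+w],None,fx=4,fy=4,interpolation=cv2.INTER_CUBIC)[:,:,::-1])
"
```

```text
t 31.5 pos [463.5  22.2 121.7] yaw -102.0 tilt [ 0. -0.] j [ 0.05  0.32 -0.26  2.06  0.12  0.77 -2.06] w 0.4 F [-0.7 -1.  -0.3]
shift [  61.6  -49.7 -108.8] |d| 135
  rot [ 0.8  0.  -0. ] ->yaw 257.2
  rot [-179.2    0.     0. ] ->yaw 77.2
```

View pics/fn1.png

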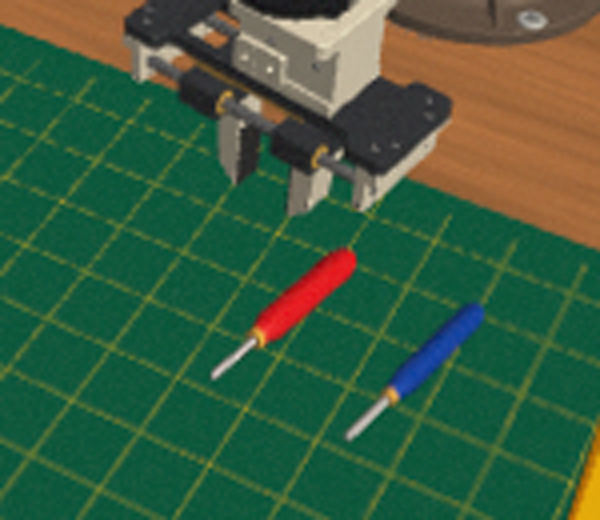

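Call:
send_rows(rows=[[[0,-18,-40,0.8,0,0,40],[0,-36,-80,0.8,0,0,40],[20,-50,-109,0.8,0,0,40],[50,-50,-109,0.8,0,0,40],[61,-50,-109,0.8,0,0,40],[61,-50,-109,0.8,0,0,40],[61,-50,-109,0.8,0,0,40],[61,-50,-109,0.8,0,0,40]]])

```text
clock: 32.35
position: [0.4384, 0.1384, 0.0615]
ee_rot: [1.375, 1.093, -1.373]
force: [-0.8, -0.9, -0.1]
width: 0.4
```

```bash
python3 plan.py 437.5 139 9 77.2
```

```text
t 32.35 pos [438.4 138.4  61.5] yaw -103.0 tilt [0.002 0.   ] j [-0.21  0.42 -0.27  2.13  0.19  0.62 -2.41] w 0.4 F [-0.8 -0.9 -0.1]
shift [52.5 -1.1 -0.3] |d| 53
  rot [-0.2 -0.  -0.1] ->yaw 257.2
  rot [ 1.798e+02 -1.000e-01  0.000e+00] ->yaw 77.2
```

Call:
send_rows(rows=[[[20,-1,0,0,0,0,40],[40,-1,0,0,0,0,40],[52,-1,0,0,0,0,40],[52,-1,0,0,0,0,40],[52,-1,0,0,0,0,40],[52,-1,0,0,0,0,30],[52,-1,0,0,0,0,10],[52,-1,0,0,0,0,5]]], grip_force=20)

```text
clock: 33.15
position: [0.4367, 0.1395, 0.0091]
ee_rot: [1.373, 1.094, -1.372]
force: [-0.1, -0.2, 0.4]
width: 0.192
```

Call:
send_rows(rows=[[[0,0,0,0,0,0,5],[0,0,0,0,0,0,5],[0,0,0,0,0,0,5],[-20,0,0,0,0,0,5],[-50,0,0,0,0,0,5],[-80,0,0,0,0,0,5],[-80,0,0,0,0,0,5],[-80,0,0,0,0,0,5]]])

```text
clock: 33.95
position: [0.4367, 0.1394, 0.0889]
ee_rot: [1.374, 1.094, -1.371]
force: [-0.4, 0.7, -0.9]
width: 0.169
```

```bash
python3 plan.py 443.4 -365.5 80 -9.1
```

```text
t 33.95 pos [436.7 139.4  88.9] yaw -102.9 tilt [0.001 0.   ] j [-0.19  0.37 -0.29  2.11  0.17  0.68 -2.39] w 0.169 F [-0.4  0.7 -0.9]
shift [  8.8 119.  490.7] |d| 505
  rot [86.2 -0.1 -0. ] ->yaw 170.9
  rot [-93.8   0.   -0.1] ->yaw -9.1
```

Call:
send_rows(rows=[[[0,8,35,-8,0,0,5],[0,18,78,-16,0,0,5],[0,28,121,-24,0,0,5],[0,39,164,-32,0,0,5],[0,50,207,-40,0,0,5],[0,60,250,-48,0,0,5],[0,71,293,-56,0,0,5],[0,81,336,-64,0,0,5]]])

```text
clock: 34.75
position: [0.4397, -0.2067, 0.0873]
ee_rot: [0.53, 1.507, -0.529]
force: [0.8, 0.1, -0.7]
width: 0.17
```

```bash
python3 plan.py 443.4 -365.5 60 -9.1
```

```text
t 34.75 pos [ 439.7 -206.7   87.3] yaw -38.7 tilt [-0.002  0.001] j [ 0.71  0.44 -0.49  2.03  0.3   0.74 -0.64] w 0.17 F [ 0.8  0.1 -0.7]
shift [  27.1 -121.6  102.3] |d| 161
  rot [-29.6  -0.1  -0. ] ->yaw -9.1
  rot [150.4  -0.    0.2] ->yaw 170.9
```

Call:
send_rows(rows=[[[0,-35,30,-8,0,0,5],[0,-70,60,-16,0,0,5],[10,-105,90,-24,0,0,5],[27,-120,101,-29,0,0,5],[27,-120,101,-29,0,0,5],[27,-120,101,-29,0,0,5],[27,-120,101,-29,0,0,5],[27,-120,101,-29,0,0,5]]])

```text
clock: 35.55
position: [0.4441, -0.3605, 0.062]
ee_rot: [0.137, 1.566, -0.137]
force: [-0.2, 0.6, 0.3]
width: 0.167
```

Run:
```python
from h import *
from plan import plan
plan(443.4,-365.5,16,-9.1)
o=[]
for n,b in [("scene",(100,110,150,150)),("top",(280,100,150,150))]:
    im,d=optics.get_image(n); x,y,w,h=b
    o.append(cv2.resize(im[y:y+h,x:x+w],None,fx=2.6,fy=2.6,interpolation=cv2.INTER_CUBIC))
cv2.imwrite(f"pics/fn2.png",np.hstack(o)[:,:,::-1])
```

```text
t 35.55 pos [ 444.1 -360.5   62. ] yaw -10.0 tilt [0. 0.] j [ 0.98  0.61 -0.56  1.84  0.43  0.82  0.02] w 0.167 F [-0.2  0.6  0.3]
shift [46.  -5.   0.1] |d| 46
  rot [-0.9  0.  -0. ] ->yaw -9.1
  rot [179.1  -0.   -0. ] ->yaw 170.9
```

View pics/fn2.png

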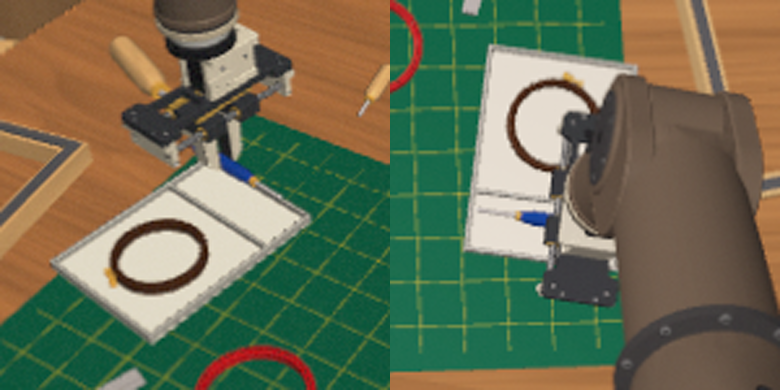

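Call:
send_rows(rows=[[[0,-5,0,-0.9,0,0,5],[15,-5,0,-0.9,0,0,5],[30,-5,0,-0.9,0,0,5],[40,-5,0,-0.9,0,0,5],[46,-5,0,-0.9,0,0,5],[46,-5,0,-0.9,0,0,5],[46,-5,0,-0.9,0,0,5],[46,-5,0,-0.9,0,0,5]]])

```text
clock: 36.45
position: [0.4428, -0.3671, 0.0159]
ee_rot: [0.126, 1.567, -0.126]
force: [-0.1, 0.0, -0.1]
width: 0.17
```

Call:
send_rows(rows=[[[0,0,0,0,0,0,18],[0,0,0,0,0,0,20],[0,0,0,0,0,0,24],[0,0,0,0,0,0,28],[-5,0,0,0,0,0,30],[-30,0,0,0,0,0,30],[-70,0,0,0,0,0,30],[-110,0,0,0,0,0,30]]])

```text
clock: 37.25
position: [0.4421, -0.3665, 0.1267]
ee_rot: [0.127, 1.568, -0.125]
force: [1.1, -0.6, 0.5]
width: 0.299
```

Call:
send_rows(rows=[[[-50,40,0,0,0,0,30],[-50,80,0,0,0,0,30],[-50,120,0,0,0,0,30],[-50,160,0,0,0,0,30],[-50,200,-20,0,0,0,30],[-50,240,-50,0,0,0,30],[-50,260,-60,0,0,0,30],[-50,260,-60,0,0,0,30]]])

```text
clock: 38.05
position: [0.4237, -0.0975, 0.1762]
ee_rot: [0.121, 1.567, -0.122]
force: [0.3, -0.6, 0.6]
width: 0.301
```

```bash
python3 -c "
from ckw import *
from ck import hoopL
run('fin_w'); hoopL('fin_y')
for n in ['top','scene']:
    im,d=optics.get_image(n); cv2.imwrite(f'pics/fin_{n}.png',im[:,:,::-1])
print(arm.observe()['clock'])
"
```

```text
top hoopS [ 563.  -361.5   50.2] 240
scene hoopS [ 567.6 -358.3   50.5] 294
top hoop [539.9 338.3  60.3] 428
scene hoop [543.5 340.2  60.1] 710
38.35
```

View pics/fin_w.png

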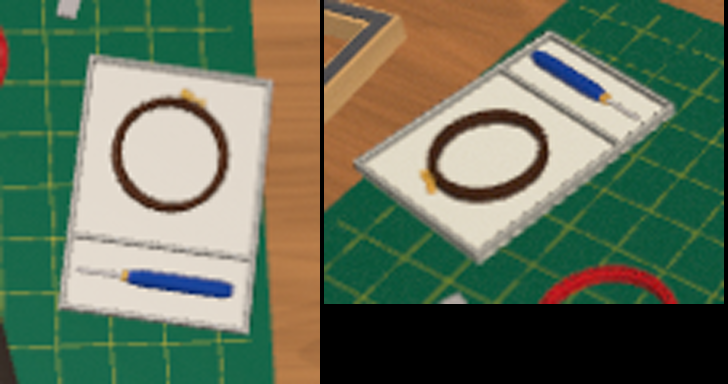

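View pics/fin_scene.png

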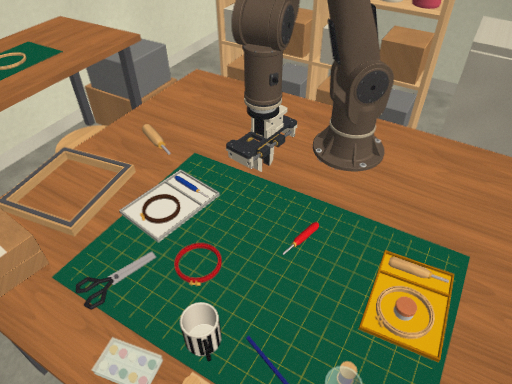

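```bash
python3 -c "
from cell import arm
print(arm.observe()['dq'].round(3)); print(arm.sign_off())"
```

```text
[-0.     0.    -0.003  0.003 -0.001 -0.001 -0.001]
the job is handed in; nothing more can be done
None
```

Both kits are made up and handed in after about 38 s of the 125 s allowed.

- **Yellow tray:** the large hoop lies flat in the square compartment, the tin stands upright in about its middle, and the thick needle lies lengthwise in the narrow compartment. I used the wooden needle that measured 144 mm and left the 202 mm and 82 mm ones alone.
- **White tray:** the small dark-brown hoop lies flat and the blue needle lies lengthwise. I did not touch the red hoop or the red needle.

**Last checks:** both cameras showed everything lying properly in its compartment, with the gripper clear of it.
- The small hoop is about 2 mm from the compartment centre.
- The large hoop is about 5 mm off centre. My first placing was about 8 mm off, because I had read the arm's position before it settled. I regrasped the hoop and moved it before placing the tin, and left the remaining 5 mm as it was.
- During that regrasp the wrist force reached about 16 N at its end reading, well under the limit. I did not establish what the gripper was touching; a finger on a tray wall is the likely cause.
- The two cameras disagreed with each other by 3–6 mm throughout, so the offsets above compare hoop and tray within the same camera.

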